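Bolt the battery box shut

ROBOT

A 7-joint arm with a two-finger parallel gripper is mounted at the origin on the work surface. World frame = base frame: x ahead of the robot, y to its left, z up, the work surface at z = 0. Lengths are in mm, angles in rad, forces in N, time in s.
With the tool pointing down it reaches from about 350 to 900 mm from the base axis. Payload 19.9 kg.
Tool frame: the origin (TCP) lies between the finger pads; the fingertips stand 19 mm ahead of it and the grasp point (between the pads) is the TCP; y points along the fingers, x is the direction in which the jaws open and shut, and the axes are right-handed (so a half turn about y gives the same grasp; the last joint's range is limited). The gripper opens to 85 mm and grips with 20 to 120 N. Pads are 22 mm wide; open, the fingers measure 114 mm over their backs; the gripper's body (76 mm by 85 mm) begins 54 mm behind the grasp point. The pads swing forward as they close: fully open they stand 13 mm farther back than shut.
Start: joints at [-1.367, 0.417, -0.01, 1.614, 0.005, 1.111, -0.053], TCP at [152.073, 606.199, 250.26] pointing down, gripper open.
Joint ranges: [-2.81, 2.81], [-0.39, 2.02], [-1.27, 1.25], [0.06, 2.57], [-1.19, 4.33], [0.19, 2], [-2.82, 2.82]. Speed limits (rad/s): [1.89, 1.89, 2.39, 2.39, 3.01, 3.01, 3.01].

INTERFACE

Orientations are given as a 3x3 rotation matrix whose columns are the frame's x, y, z axes.
In Python, from rig import env, eyes, finder gives the robot as it stands.
- The arm moves only by the tool arm_command, never from a script. Its argument "commands" is a list of rows, each a list of 3 entries, a list of its own where there are three numbers: the shift along the tool's x, y, z in m, then the turn, a rotation vector about the tool's x, y, z in degrees, then the opening, from 0 (shut) to 1 (fully open). In form: [[[dx, dy, dz], [ax, ay, az], hand], ...]. A call has exactly 8 rows; each row is the pose to reach, as a shift and turn from the pose commanded when the call began, along the tool's axes at that moment; what a row does not reach only later rows make up. A row lasts 1/12 s, in which the tool goes at most 41.7 mm and 7.16 degrees, less where a joint would pass 70% of its speed; a pose out of reach is approached as far as the arm can. A call with a gripper value outside its range is refused whole. The fingers move at their own pace and stop on an object; "squeeze" is the grip in N (left out, the last holds). Time passes only in rows, so rows that repeat a pose let the fingers close, or fill a call up. It gives the time, the measured TCP pose, the force and the opening at its end, in the units of the state.
- env.get_obs(): the state, without advancing time (a new reading comes with each control period).
- eyes.camera(name): name is "side" or "top"; returns a dict with "image" (420x560x3 uint8, red, green, blue), "camera_matrix" (3x3 intrinsics, pixels), "rvec" (rotation vector, rad) and "tvec" (3), from world to camera coordinates, as OpenCV has them. Camera axes: x right, y down, z forward; pixel columns grow to the right and rows downward; lengths in mm; the calibration is good to about 2 mm. A picture is of the moment at which its call begins. There is no depth.
- env.job_done(): hands the job in, once; it reports no verdict.
Trained networks look in a picture, given as the dict that the camera call returned (one of the last four; its "shot" number tells which), for a name from the list of things; names that differ only in an ending like _2 or _b are one class to them, and where a whole thing is asked for, a point or a joint stands for the part that bears it (a point fixed in the world has none). Each returns a list of dicts, best first, with "confidence" (0 to 1); they miss things now and then, are a little off and sometimes report something else, mostly with a low value. They report only what shows in the picture. A call takes as long as a camera call.
- finder.masks_of(picture, name): "region" (420x560 bool, what is visible of it).
- finder.tip_of(picture, name): "location" ([x, y, z] in mm, in world coordinates, good to about 4 mm: a listed point, or the origin of a listed thing).
The state is a dict: "t": time; "joint_pos": joint angles; "joint_vel": joint speeds; "tau": joint torques, N m; "position": TCP position; "orientation": TCP orientation; "wrist_force": force on the tool from outside, world axes, zero at the start; "torque": the same for the moment, N m; "gripper_width": finger opening in mm.
Only numpy, scipy, OpenCV 4.12 (cv2) and the standard library are available. Lean on these libraries where they do the work, as an engineer would, in place of code of your own. Each camera call takes 0.05 s, during which the arm holds its last target.

TASK

The tall box with the slotted, vented lid holds tired batteries and its lid is shut but not bolted. Lift the handle of its slide bolt out of the notch it lies in, slide the bolt all the way into the keeper on the lid, and lower the handle down into the other notch so that the bolt cannot slide back. Leave the bolt of the lower box with the plain lid as it is.

Things in the scene. Friction and masses are not known exactly. Their poses are not given: they have to be found in the camera images.
- battery_knob (a point): Centre of the 18 mm steel ball knob on the bolt handle of the battery box (fixed; the taller grey box, top 85 mm up, black vent slots in the right half of its top). At rest 32 mm above the top, 43 mm to the robot's side of the bolt's axis, only flat deck below it. Axes: x along the stem, from the bolt's axis to the knob (46 mm); y level along the bolt, the way it slides shut; z the third, upward.
- battery_bolt (a joint): Slide of that box's bolt (12 mm rod, axis 16 mm above the top) in m: 0 open, 0.05 shut at its stop, through the lid's keeper; starts at 0 to 0.007; friction 1 N, stays where left. A 23 mm high wall 11 to 15 mm from the axis has two 20 mm notches: the 8 mm stem lies in the open one at 0 to 0.009, in the shut one at 0.041 to 0.05; the tooth between blocks it unless lifted.
- battery_handle (a joint): Turn of the battery box's handle about the bolt's axis in rad: 0 lowered (stem 20 degrees above level), growing as it is lifted, stop at 1.05 (stem 80 degrees above level). The stem passes above the tooth from about 0.53; let go, the handle falls back by its own weight (60 g).
- parts_knob (a point): Centre of the same kind of knob on the same kind of bolt on the other box, which is lower (55 mm), has a plain lid without slots and is to be left alone; same axes.

How it is judged (in metres and radians):
On the way, in this order (a step that is already met when the one before it is completed fails the run):
1. the handle of the battery box's bolt is lifted clear of its notch while the bolt is still open (value of joint battery_handle above 0.45 rad and value of joint battery_bolt below 0.02 m), for 0.05 s.
2. the bolt is slid across to its shut end with the handle still up (value of joint battery_bolt above 0.039 m and value of joint battery_handle above 0.2 rad), for 0.05 s.
At the end, for the whole second after the job is handed in: The battery box's bolt is in its shut end (slide above 0.038 m), its handle lies down in the shut notch (below 0.15 rad), and the other box's knob is within 20 mm of where it was (value of joint battery_bolt above 0.038 m and value of joint battery_handle below 0.15 rad and distance of parts_knob from where it was at the start of the episode below 0.02 m); the robot touches nothing.
It fails at once if the bolt of the other box is worked: its knob moves more than 20 mm (distance of parts_knob from where it was at the start of the episode above 0.02 m).
It also fails if it takes over 38 s, if anything falls off the work surface, if the arm or the gripper's body presses on something with over 40 N, if the wrist force passes 120 N, or if a joint passes its speed limit or range.

## Working session

There is one attempt and no reset: what is moved stays moved. The work goes in short steps, Python scripts to look and compute and a tool call to move; the robot and the scene stay as the last step left them, time stands still between calls to the robot, and variables do not carry over. Pictures are saved under pics/ and viewed, and the job is handed in when it is done.

Besides the shell and the picture viewer there is one more tool, called as a command line: name --argument value ..., lists and objects as JSON in quotes. arm_command: Moves the arm, as the interface text tells. Its arguments: {"type":"object","properties":{"commands":{"type":"array"},"squeeze":{"type":"number"}},"required":["commands"]}

```bash
mkdir -p pics; ls; python3 - <<'E'
from rig import env, eyes, finder
import cv2,numpy as np
o=env.get_obs();print({k:np.round(v,3).tolist() for k,v in o.items()})
for c in("top","side"):
    p=eyes.camera(c);cv2.imwrite(f"pics/{c}0.png",p["image"][:,:,::-1])
    for n in("battery_knob","parts_knob"):
        print(c,n,[(np.round(d["location"],1).tolist(),round(d["confidence"],2)) for d in finder.tip_of(p,n)])
    print(p["camera_matrix"].tolist(),p["rvec"],p["tvec"])
E
```

```text
pics
{'t': 0.0, 'joint_pos': [-1.367, 0.418, -0.01, 1.614, 0.005, 1.111, -0.053], 'joint_vel': [0.001, 0.001, 0.0, -0.002, -0.002, 0.001, 0.002], 'tau': [0.001, -86.446, 0.678, -43.489, 0.019, 0.008, 0.0], 'position': [152.002, 605.894, 249.661], 'orientation': [[0.243, -0.0, -0.97], [0.97, -0.001, 0.243], [-0.001, -1.0, -0.0]], 'wrist_force': [0.294, -0.453, -0.247], 'torque': [0.018, 0.031, 0.032], 'gripper_width': 85.683}
top battery_knob [([473.9, 266.9, 117.9], 0.68)]
top parts_knob [([531.3, -117.3, 87.6], 0.54)]
[[524.6629779033318, 0.0, 284.46682710320573], [0.0, 524.6629779033318, 212.41947682092257], [0.0, 0.0, 1.0]] [ 2.18665788 -2.21635083  0.09848759] [ 101.64381225  565.8640032  1099.37917501]
side battery_knob [([478.1, 274.1, 115.9], 0.78)]
side parts_knob [([538.0, -114.4, 90.1], 0.53)]
[[454.77536834598965, 0.0, 278.4184417555197], [0.0, 454.77536834598965, 205.9070133998802], [0.0, 0.0, 1.0]] [ 0.45246043 -2.48156347  1.49740756] [549.45761476 182.02280595 680.55546997]
```

View pics/top0.png

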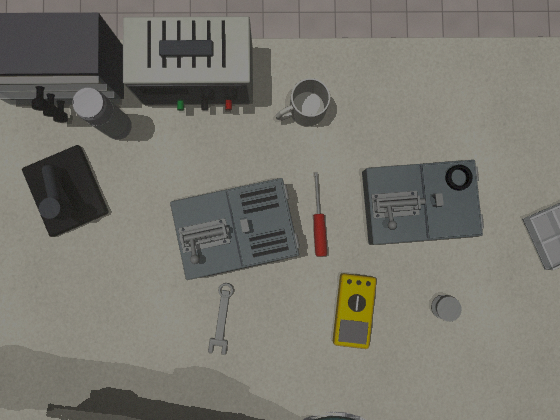

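View pics/side0.png

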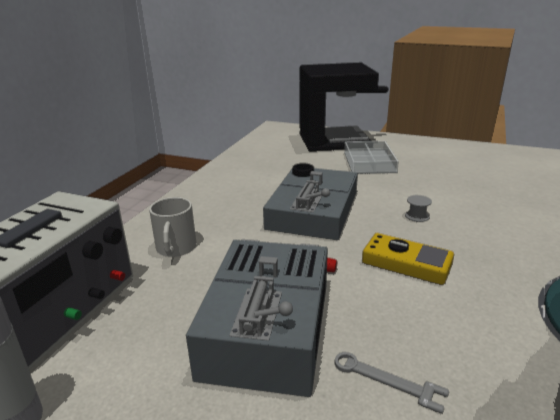

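```bash
python3 - <<'E'
import cv2
a=cv2.imread("pics/top0.png")[165:290,160:310];cv2.imwrite("pics/topz.png",cv2.resize(a,None,fx=5,fy=4.8,interpolation=cv2.INTER_CUBIC)[:600])
a=cv2.imread("pics/side0.png")[230:390,190:340];cv2.imwrite("pics/sidez.png",cv2.resize(a,(562,600),interpolation=cv2.INTER_CUBIC))
E
```

```text
(no output)
```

View pics/topz.png

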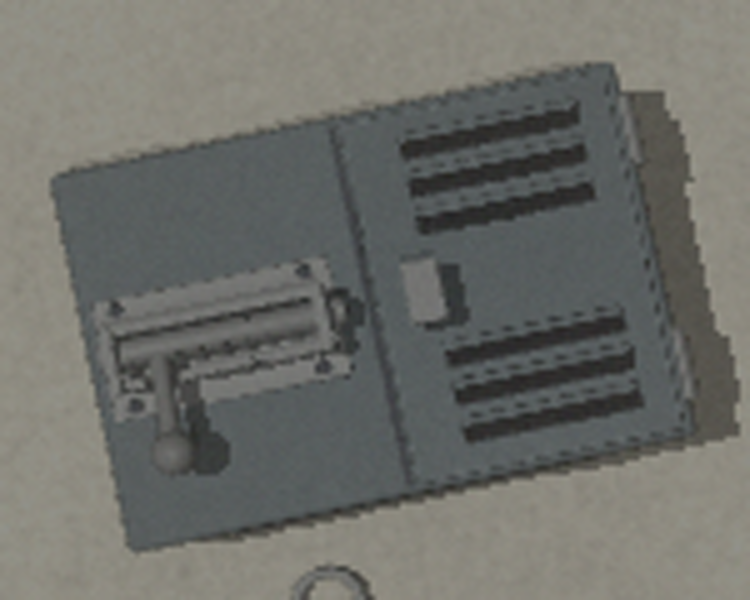

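View pics/sidez.png

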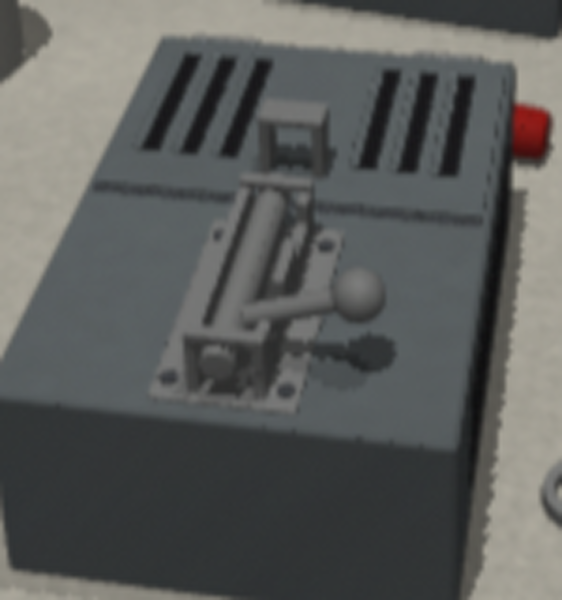

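```bash
cat > h.py <<'E'
import cv2,numpy as np
def ray(p,uv):
    R,_=cv2.Rodrigues(np.array(p["rvec"],float));t=np.array(p["tvec"],float).ravel()
    d=R.T@np.linalg.inv(np.array(p["camera_matrix"]))@np.array([*uv,1.]);return -R.T@t,d/np.linalg.norm(d)
def atz(p,uv,z):
    c,d=ray(p,uv);return c+d*(z-c[2])/d[2]
def tri(p,a,q,b):
    c,d=ray(p,a);e,f=ray(q,b)
    s=np.linalg.lstsq(np.c_[d,-f],e-c,rcond=None)[0];x=c+d*s[0];y=e+f*s[1];return (x+y)/2,np.linalg.norm(x-y)
E
python3 - <<'E'
from rig import env, eyes, finder
from h import *
p=eyes.camera("top");q=eyes.camera("side")
print(tri(p,(194.8,259.2),q,(285.5,308.4)),atz(p,(194.8,259.2),117),atz(q,(285.5,308.4),117))
C=[atz(p,u,85) for u in[(186.6,279.6),(170.4,202.1),(282.6,178.5),(298,254.2)]]
print(np.round(C,1))
for i,j in((0,3),(1,2)):
    d=C[j]-C[i];print(np.linalg.norm(d),np.degrees(np.arctan2(d[1],d[0])))
for i,j in((1,0),(2,3)):
    d=C[j]-C[i];print(np.linalg.norm(d),np.degrees(np.arctan2(d[1],d[0])))
# rod ends in top zoom, z=101
A=[atz(p,(160+a/5,165+b/4.8),101) for a,b in((118,350),(325,318))]
print(A);d=A[1]-A[0];print(np.degrees(np.arctan2(d[1],d[0])))
E
```

```text
(array([472.94875897, 270.1339473 , 114.39694511]), np.float64(0.3559436730586925)) [473.1761098  269.81870436 117.        ] [471.67326651 272.94368189 117.        ]
[[432.6 290.7  85. ]
 [586.3 322.4  85. ]
 [631.   98.6  85. ]
 [479.3  70.1  85. ]]
225.48241361778946 -78.05131873832956
228.22265662341957 -78.69167954351855
156.9122426487107 -168.3499944960204
154.40013260113514 -169.3665454911452
[array([514.50017396, 293.74518398, 101.        ]), array([526.40650254, 213.10937304, 101.        ])]
-81.60064811912287
```

arm_command --commands '[[[-0.03, 0.0, -0.048], [0, -4, 0], 1], [[-0.055, 0.0, -0.088], [0, -8, 0], 1], [[-0.08, 0.0, -0.127], [0, -12, 0], 1], [[-0.105, 0.005, -0.166], [0, -16, 0], 1], [[-0.13, 0.01, -0.206], [0, -20, 0], 1], [[-0.155, 0.015, -0.245], [0, -24, 0], 1], [[-0.18, 0.02, -0.285], [0, -25.6, 0], 1], [[-0.205, 0.025, -0.325], [0, -25.6, 0], 1]]' --squeeze 30

```text
t: 1.07
position: [382.6, 364.0, 230.9]
orientation: [[-0.202, 0.0, -0.979], [0.979, 0.0, -0.202], [0.0, -1.0, -0.001]]
wrist_force: [1.6, 0.1, 0.2]
gripper_width: 85.2
```

arm_command --commands '[[[-0.03, 0.005, -0.02], [0, 0, 0], 1], [[-0.06, 0.015, -0.04], [0, 0, 0], 1], [[-0.09, 0.03, -0.055], [0, 0, 0], 1], [[-0.11, 0.05, -0.069], [0, 0, 0], 1], [[-0.11, 0.05, -0.069], [0, 0, 0], 0.8], [[-0.11, 0.05, -0.069], [0, 0, 0], 0.7], [[-0.11, 0.05, -0.069], [0, 0, 0], 0.6], [[-0.11, 0.05, -0.069], [0, 0, 0], 0.6]]'

```text
t: 1.73
position: [470.7, 272.8, 181.3]
orientation: [[-0.201, 0.001, -0.98], [0.98, 0.001, -0.201], [0.001, -1.0, -0.001]]
wrist_force: [0.1, -0.1, 0.7]
gripper_width: 51.3
```

```bash
python3 - <<'E'
from rig import env, eyes, finder
import cv2,numpy as np
from h import *
o=env.get_obs();print({k:np.round(v,3).tolist() for k,v in o.items()})
T=[]
for c in("top","side"):
    p=eyes.camera(c);cv2.imwrite(f"pics/{c}1.png",p["image"][:,:,::-1])
    for n in("battery_knob",):
        print(c,n,[(np.round(d["location"],1).tolist(),round(d["confidence"],2)) for d in finder.tip_of(p,n)])
a=cv2.imread("pics/side1.png")[150:390,140:390];cv2.imwrite("pics/sidez1.png",cv2.resize(a,(625,600),interpolation=cv2.INTER_CUBIC))
E
```

```text
{'t': 1.733, 'joint_pos': [-0.679, 0.353, 0.119, 1.887, -0.053, 0.904, 1.238], 'joint_vel': [-0.004, -0.003, 0.001, -0.001, 0.001, -0.001, 0.001], 'tau': [1.126, -73.215, 3.132, -37.865, 0.043, -0.002, -0.001], 'position': [470.688, 272.847, 181.349], 'orientation': [[-0.201, 0.001, -0.98], [0.98, 0.001, -0.201], [0.001, -1.0, -0.001]], 'wrist_force': [0.095, -0.143, 0.723], 'torque': [0.069, 0.02, -0.026], 'gripper_width': 51.305}
top battery_knob []
side battery_knob [([475.1, 274.9, 114.6], 0.59)]
```

View pics/sidez1.png

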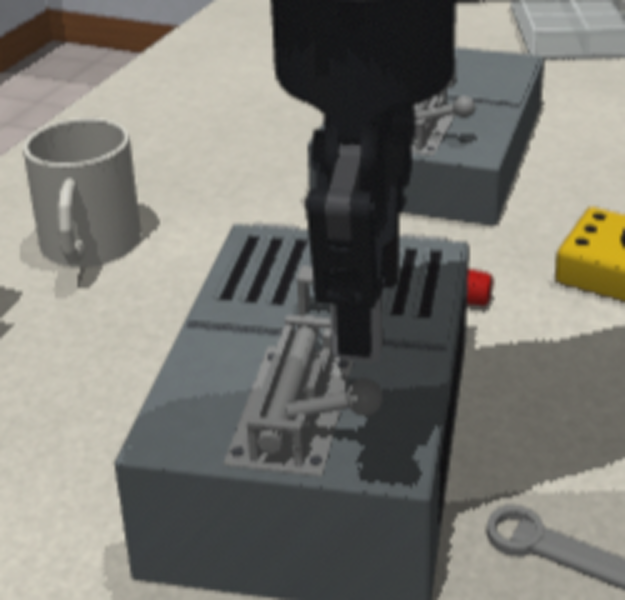

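arm_command --commands '[[[-0.003, 0.03, -0.002], [0, 0, 0], 0.6], [[-0.003, 0.05, -0.002], [0, 0, 0], 0.6], [[-0.003, 0.062, -0.002], [0, 0, 0], 0.6], [[-0.003, 0.062, -0.002], [0, 0, 0], 0.6], [[-0.003, 0.062, -0.002], [0, 0, 0], 0.4], [[-0.003, 0.062, -0.002], [0, 0, 0], 0.2], [[-0.003, 0.062, -0.002], [0, 0, 0], 0.0], [[-0.003, 0.062, -0.002], [0, 0, 0], 0.0]]'

```text
t: 2.6
position: [474.1, 269.6, 119.9]
orientation: [[-0.2, 0.001, -0.98], [0.98, 0.001, -0.2], [0.001, -1.0, -0.002]]
wrist_force: [-1.8, 0.6, 6.0]
gripper_width: 15.4
```

```bash
python3 - <<'E'
from rig import env, eyes, finder
import cv2,numpy as np
for c in("side",):
    p=eyes.camera(c);cv2.imwrite(f"pics/{c}2.png",p["image"][:,:,::-1])
a=cv2.imread("pics/side2.png")[150:390,140:390];cv2.imwrite("pics/sidez2.png",cv2.resize(a,(625,600),interpolation=cv2.INTER_CUBIC))
E
```

```text
(no output)
```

View pics/sidez2.png

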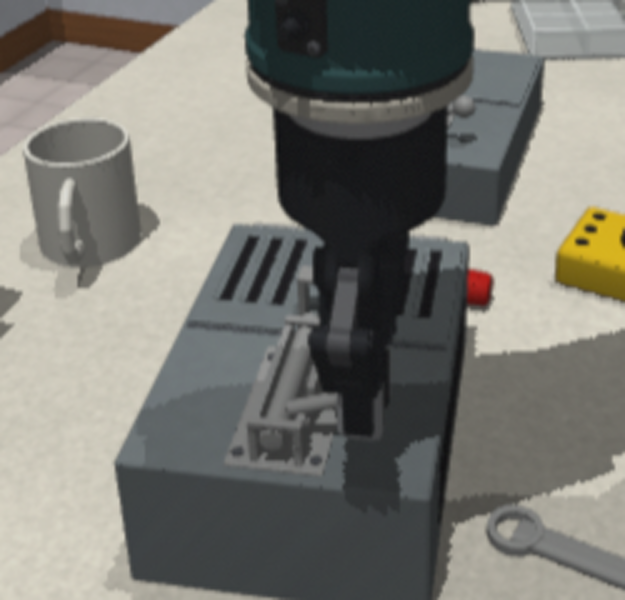

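arm_command --commands '[[[0, 0, 0], [0, 0, 0], 0], [[0, -0.0051, -0.0022], [0, 0, 0], 0], [[0, -0.01, -0.0051], [0, 0, 0], 0], [[0, -0.0144, -0.0085], [0, 0, 0], 0], [[0, -0.0185, -0.0124], [0, 0, 0], 0], [[0, -0.022, -0.0168], [0, 0, 0], 0], [[0, -0.0241, -0.0202], [0, 0, 0], 0], [[0, -0.0241, -0.0202], [0, 0, 0], 0]]' --squeeze 40

```text
t: 3.32
position: [496.0, 273.4, 143.4]
orientation: [[-0.199, 0.004, -0.98], [0.98, 0.001, -0.199], [0.0, -1.0, -0.004]]
wrist_force: [25.7, 5.3, -23.4]
gripper_width: 10.4
```

```bash
python3 - <<'E'
from rig import env, eyes, finder
import cv2,numpy as np
for c in("side",):
    p=eyes.camera(c);cv2.imwrite(f"pics/{c}3.png",p["image"][:,:,::-1])
a=cv2.imread("pics/side3.png")[150:390,140:390];cv2.imwrite("pics/sidez3.png",cv2.resize(a,(625,600),interpolation=cv2.INTER_CUBIC))
E
```

```text
(no output)
```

View pics/sidez3.png

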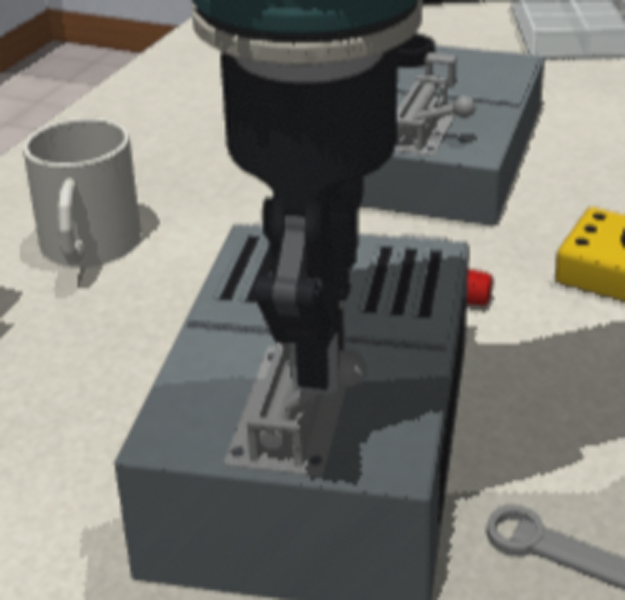

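```bash
python3 - <<'E'
from rig import env, eyes, finder
import cv2,numpy as np
p=eyes.camera("side")
print([(np.round(d["location"],1).tolist(),round(d["confidence"],2)) for d in finder.tip_of(p,"battery_knob")])
img=p["image"][:,:,::-1].copy()
n=np.array([-.98,-.199,0]);k=np.array([473,270,117.])
ax=k-43.2*n-[0,0,15.7]
for f in range(20,85,10):
    P=ax+46*np.cos(np.radians(f))*n+[0,0,46*np.sin(np.radians(f))]
    uv=cv2.projectPoints(P,p["rvec"],p["tvec"],p["camera_matrix"],None)[0].ravel();print(f,uv.round(1),P.round(0))
a=img[255:345,225:325];cv2.imwrite("pics/sidez4.png",cv2.resize(a,(660,594),interpolation=cv2.INTER_CUBIC))
p=eyes.camera("top");a=p["image"][205:295,160:280,::-1];cv2.imwrite("pics/topz4.png",cv2.resize(a,(720,540),interpolation=cv2.INTER_CUBIC))
E
```

```text
[([479.1, 274.1, 123.5], 0.59)]
20 [285.4 306.6] [473. 270. 117.]
30 [282.6 301.7] [476. 271. 124.]
40 [278.8 297.1] [481. 272. 131.]
50 [274.1 293. ] [486. 273. 137.]
60 [268.7 289.5] [493. 274. 141.]
70 [262.7 286.7] [500. 275. 145.]
80 [256.4 284.7] [508. 277. 147.]
```

View pics/sidez4.png

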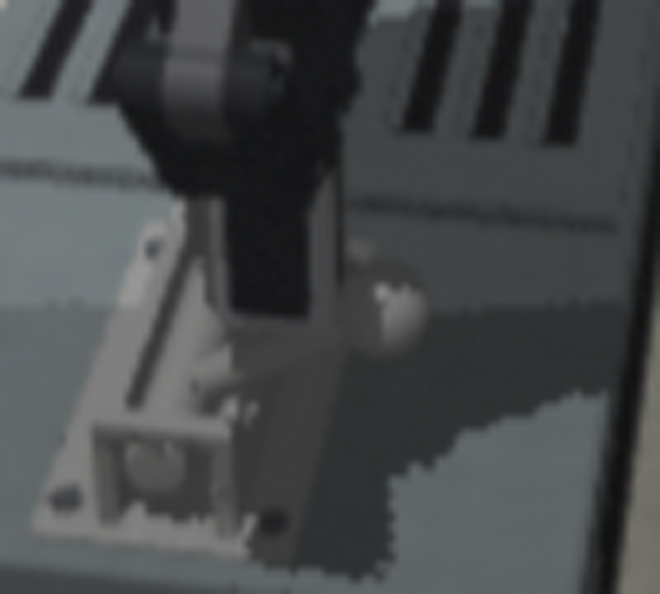

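View pics/topz4.png

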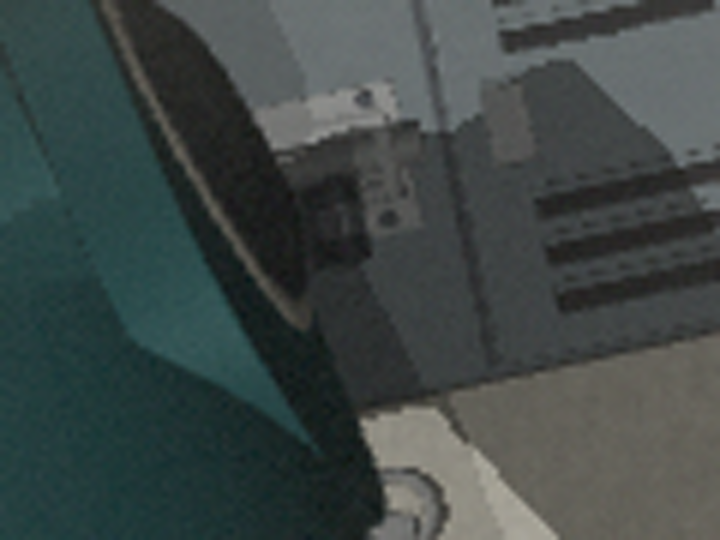

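arm_command --commands '[[[0, 0, 0], [0, 0, 0], 0.3], [[0, 0, 0], [0, 0, 0], 0.5], [[0, 0, 0], [0, 0, 0], 0.5], [[0.001, 0, 0.012], [0, 0, 0], 0.5], [[0.001, 0.01, 0.024], [0, 0, 0], 0.5], [[0.001, 0.021, 0.024], [0, 0, 0], 0.5], [[0.001, 0.031, 0.024], [0, 0, 0], 0.5], [[0.001, 0.031, 0.024], [0, 0, 0], 0.5]]'

```text
t: 4.18
position: [469.4, 269.0, 109.9]
orientation: [[-0.2, -0.002, -0.98], [0.98, -0.002, -0.2], [-0.001, -1.0, 0.002]]
wrist_force: [1.0, -0.5, -0.2]
gripper_width: 43.1
```

```bash
cat > look.py <<'E'
import sys
from rig import env, eyes, finder
import cv2,numpy as np
o=env.get_obs();print(o["t"],o["position"].round(1) if hasattr(o["position"],"round") else o["position"],o["gripper_width"],o["wrist_force"])
p=eyes.camera("side");t=sys.argv[1]
print([(np.round(d["location"],1).tolist(),round(d["confidence"],2)) for d in finder.tip_of(p,"battery_knob")])
a=p["image"][255:345,225:325,::-1];cv2.imwrite(f"pics/z{t}.png",cv2.resize(np.ascontiguousarray(a),(660,594),interpolation=cv2.INTER_CUBIC))
E
python3 look.py 5
```

```text
4.1833 [469.4 269.  109.9] 43.11939149111103 [ 0.95980774 -0.49618727 -0.20849797]
[]
```

View pics/z5.png

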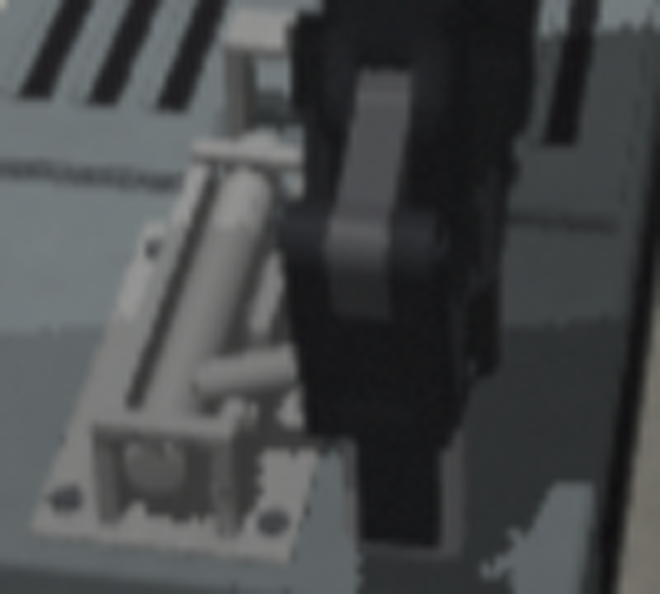

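arm_command --commands '[[[0, 0, -0.003], [0, 0, 0], 0.5], [[0, 0, -0.003], [0, 0, 0], 0.3], [[0, 0, -0.003], [0, 0, 0], 0.15], [[0, 0, -0.003], [0, 0, 0], 0.1], [[0, 0, -0.003], [0, 0, 0], 0.1], [[0, 0, -0.003], [0, 0, 0], 0.1], [[0, 0, -0.003], [0, 0, 0], 0.1], [[0, 0, -0.003], [0, 0, 0], 0.1]]' --squeeze 60

```text
t: 4.95
position: [473.1, 270.1, 112.1]
orientation: [[-0.2, 0.001, -0.98], [0.98, 0.0, -0.2], [0.0, -1.0, -0.001]]
wrist_force: [3.8, -0.3, 4.3]
gripper_width: 14.9
```

```bash
python3 look.py 6
```

```text
4.95 [473.1 270.1 112.1] 14.894362119899668 [ 3.83737352 -0.34183357  4.32549145]
[]
```

View pics/z6.png

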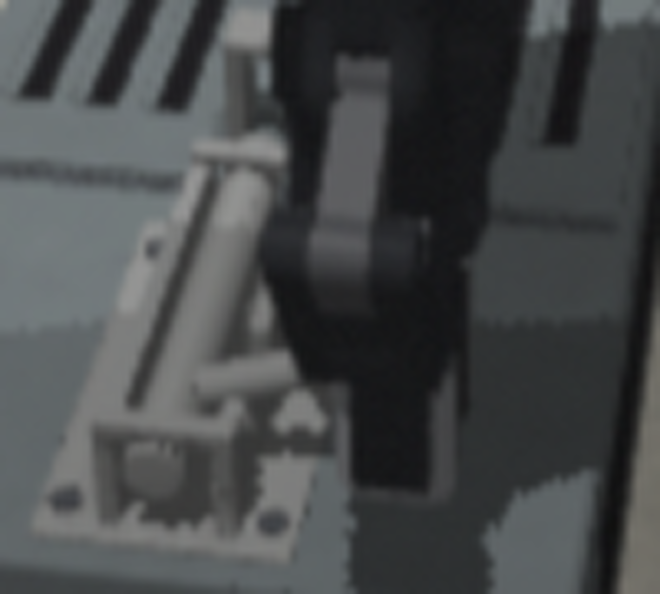

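arm_command --commands '[[[0, 0, 0], [0, 0, 0], 0.0], [[0, -0.0022, -0.0007], [3, 0, 0], 0.0], [[0, -0.0044, -0.0015], [6, 0, 0], 0.0], [[0, -0.0066, -0.0025], [9, 0, 0], 0.0], [[0, -0.0087, -0.0036], [12, 0, 0], 0.0], [[0, -0.0107, -0.0048], [15, 0, 0], 0.0], [[0, -0.0127, -0.006], [18, 0, 0], 0.0], [[0, -0.0127, -0.006], [18, 0, 0], 0.0]]' --squeeze 80

```text
t: 5.72
position: [478.0, 270.9, 124.1]
orientation: [[-0.199, -0.309, -0.93], [0.98, -0.063, -0.189], [-0.0, -0.949, 0.315]]
wrist_force: [-7.5, -2.8, 8.1]
gripper_width: 14.0
```

```bash
python3 look.py 7
```

```text
5.7167 [478.  270.9 124.1] 13.99182420336592 [-7.49615363 -2.77693618  8.08997813]
[([483.6, 272.7, 125.4], 0.69)]
```

View pics/z7.png

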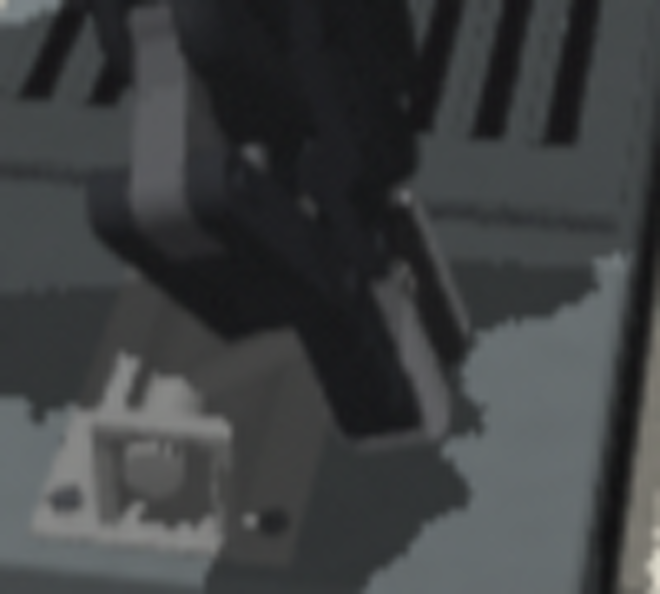

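arm_command --commands '[[[0, -0.0022, -0.0007], [3, 0, 0], 0.0], [[0, -0.0044, -0.0015], [6, 0, 0], 0.0], [[0, -0.0066, -0.0025], [9, 0, 0], 0.0], [[0, -0.0087, -0.0036], [12, 0, 0], 0.0], [[0, -0.0107, -0.0048], [15, 0, 0], 0.0], [[0, -0.0127, -0.006], [18, 0, 0], 0.0], [[0, -0.0164, -0.0088], [24, 0, 0], 0.0], [[0, -0.0164, -0.0088], [24, 0, 0], 0.0]]'

```text
t: 6.48
position: [490.2, 273.3, 137.2]
orientation: [[-0.2, -0.666, -0.719], [0.98, -0.136, -0.146], [-0.001, -0.733, 0.68]]
wrist_force: [-15.6, -4.2, 32.5]
gripper_width: 14.0
```

```bash
python3 look.py 8
```

```text
6.4833 [490.2 273.3 137.2] 14.005229520887681 [-15.56551297  -4.16294961  32.53472066]
[([495.2, 279.3, 139.9], 0.49)]
```

View pics/z8.png

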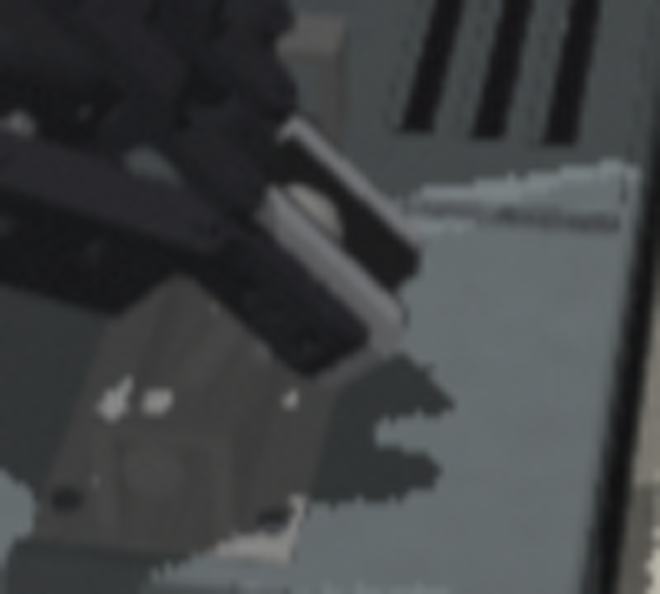

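arm_command --commands '[[[0, -0.0005, 0.0014], [0, 0, 0], 0.0], [[-0.008, -0.0005, 0.0014], [0, 0, 0], 0.0], [[-0.016, -0.0005, 0.0014], [0, 0, 0], 0.0], [[-0.024, -0.0005, 0.0014], [0, 0, 0], 0.0], [[-0.032, -0.0005, 0.0014], [0, 0, 0], 0.0], [[-0.04, -0.0005, 0.0014], [0, 0, 0], 0.0], [[-0.045, -0.0005, 0.0014], [0, 0, 0], 0.0], [[-0.045, -0.0005, 0.0014], [0, 0, 0], 0.0]]'

```text
t: 7.25
position: [500.5, 227.9, 138.6]
orientation: [[-0.198, -0.656, -0.729], [0.98, -0.133, -0.146], [-0.001, -0.743, 0.669]]
wrist_force: [2.6, -0.9, -3.6]
gripper_width: 14.2
```

```bash
python3 look.py 9
```

```text
7.25 [500.5 227.9 138.6] 14.234591851749348 [ 2.60897162 -0.93641898 -3.55061751]
[([505.4, 231.9, 141.0], 0.57)]
```

View pics/z9.png

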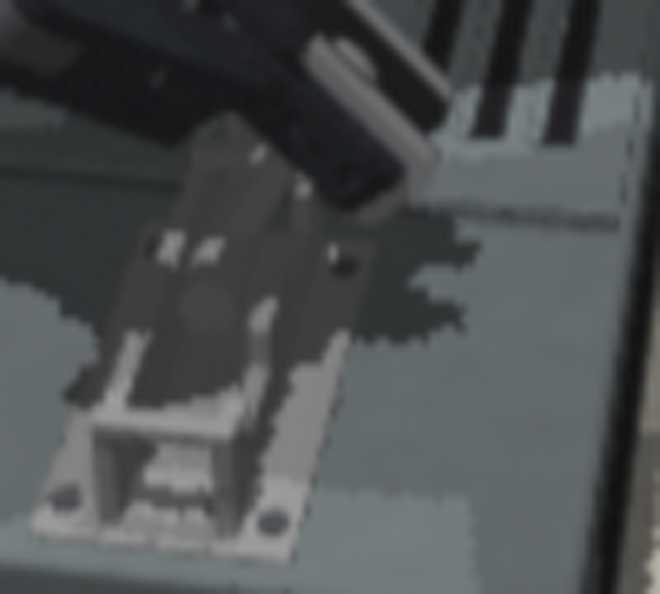

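arm_command --commands '[[[0, 0.0019, 0.0005], [-2.5, 0, 0], 0.0], [[0, 0.0038, 0.0009], [-5, 0, 0], 0.0], [[0, 0.0057, 0.0012], [-7.5, 0, 0], 0.0], [[0, 0.0077, 0.0015], [-10, 0, 0], 0.0], [[0, 0.0097, 0.0017], [-12.5, 0, 0], 0.0], [[0, 0.0116, 0.0018], [-15, 0, 0], 0.0], [[0, 0.0155, 0.0017], [-20, 0, 0], 0.0], [[0, 0.0155, 0.0017], [-20, 0, 0], 0.0]]'

```text
t: 8.02
position: [489.1, 228.0, 128.6]
orientation: [[-0.201, -0.359, -0.912], [0.98, -0.073, -0.187], [0.001, -0.931, 0.366]]
wrist_force: [18.8, 4.9, -19.1]
gripper_width: 13.9
```

```bash
python3 look.py 10
```

```text
8.0167 [489.1 228.  128.6] 13.872970392370156 [ 18.83590863   4.93220427 -19.06518459]
[([495.6, 230.4, 134.5], 0.68)]
```

arm_command --commands '[[[0, 0.0024, -0.0009], [-2.5, 0, 0], 0.0], [[0, 0.0043, -0.0005], [-5, 0, 0], 0.0], [[0, 0.0062, -0.0002], [-7.5, 0, 0], 0.0], [[0, 0.0082, 0.0001], [-10, 0, 0], 0.0], [[0, 0.0102, 0.0003], [-12.5, 0, 0], 0.0], [[0, 0.0121, 0.0004], [-15, 0, 0], 0.0], [[0, 0.0155, 0.0003], [-19, 0, 0], 0.0], [[0, 0.0155, 0.0003], [-19, 0, 0], 0.0]]'

```text
t: 8.78
position: [482.3, 226.6, 114.3]
orientation: [[-0.201, -0.047, -0.979], [0.98, -0.009, -0.201], [0.0, -0.999, 0.048]]
wrist_force: [7.5, 1.4, -3.3]
gripper_width: 14.1
```

```bash
python3 look.py 11
```

```text
8.7833 [482.3 226.6 114.3] 14.14946790342463 [ 7.51836064  1.3681688  -3.34504893]
[]
```

View pics/z11.png

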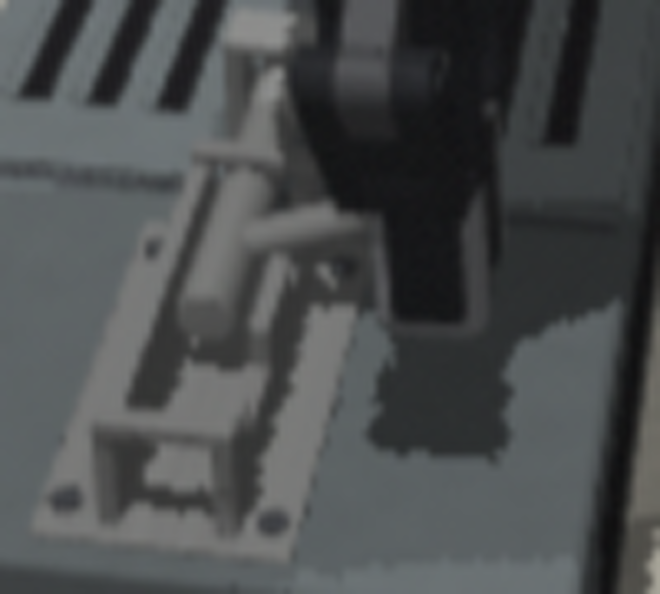

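Bolt is through the keeper, with the stem (at about 290,230 in the crop) nearly down in the far notch. Open evenly, let the handle fall, then rise.

arm_command --commands '[[[0, 0.001, 0], [-2, 0, 0], 0.0], [[0, 0.001, 0], [-2, 0, 0], 0.2], [[0, 0.001, 0], [-2, 0, 0], 0.35], [[0, 0.001, 0], [-2, 0, 0], 0.5], [[0, 0.001, 0], [-2, 0, 0], 0.5], [[0, -0.02, 0.003], [-2, 0, 0], 0.5], [[0, -0.05, 0.006], [-2, 0, 0], 0.5], [[0, -0.08, 0.01], [-2, 0, 0], 0.5]]'

```text
t: 9.55
position: [476.6, 224.6, 195.1]
orientation: [[-0.199, -0.019, -0.98], [0.98, -0.005, -0.199], [-0.001, -1.0, 0.02]]
wrist_force: [-0.0, -0.2, 0.3]
gripper_width: 42.5
```

arm_command --commands '[[[0, -0.02, 0.02], [0, 0, 0], 0.5], [[0, -0.04, 0.05], [0, 0, 0], 0.5], [[0, -0.06, 0.08], [0, 0, 0], 0.5], [[0, -0.06, 0.1], [0, 0, 0], 0.5], [[0, -0.06, 0.1], [0, 0, 0], 0.5], [[0, -0.06, 0.1], [0, 0, 0], 0.5], [[0, -0.06, 0.1], [0, 0, 0], 0.5], [[0, -0.06, 0.1], [0, 0, 0], 0.5]]'

```text
t: 10.22
position: [380.7, 205.2, 255.9]
orientation: [[-0.199, -0.018, -0.98], [0.98, -0.004, -0.199], [-0.0, -1.0, 0.018]]
wrist_force: [0.6, -0.1, 0.3]
gripper_width: 42.6
```

```bash
python3 look.py 12; python3 - <<'E'
from rig import env, eyes, finder
import cv2,numpy as np
from h import *
p=eyes.camera("side")
ax=np.array([473,270,117.])-43.2*np.array([-.98,-.199,0])-[0,0,15.7];s=np.array([.199,-.98,0]);n=np.array([-.98,-.199,0])
for d in(38,42,46,50):
  for f in(20,30,50):
    P=ax+s*d+46*np.cos(np.radians(f))*n+[0,0,46*np.sin(np.radians(f))]
    u=cv2.projectPoints(P,p["rvec"],p["tvec"],p["camera_matrix"],None)[0].ravel()
    print(d,f,u.round(1),((u-[225,255])*6.6).round(0))
print([(np.round(d["location"],1).tolist(),round(d["confidence"],2)) for d in finder.tip_of(p,"parts_knob")])
E
```

```text
10.2167 [380.7 205.2 255.9] 42.5637460145133 [ 0.61781227 -0.05763997  0.31090183]
[([485.2, 229.7, 115.4], 0.86)]
38 20 [289.9 287.7] [429. 216.]
38 30 [287.3 282.9] [411. 184.]
38 50 [279.4 274.6] [359. 129.]
42 20 [290.4 285.8] [432. 203.]
42 30 [287.8 281.1] [414. 172.]
42 50 [279.9 272.7] [362. 117.]
46 20 [290.8 283.9] [435. 191.]
46 30 [288.3 279.2] [417. 160.]
46 50 [280.4 270.9] [366. 105.]
50 20 [291.3 282.1] [437. 179.]
50 30 [288.7 277.4] [421. 148.]
50 50 [280.9 269.2] [369.  94.]
[([536.8, -116.3, 91.0], 0.41), ([484.8, 230.6, 118.5], 0.29)]
```

View pics/z12.png

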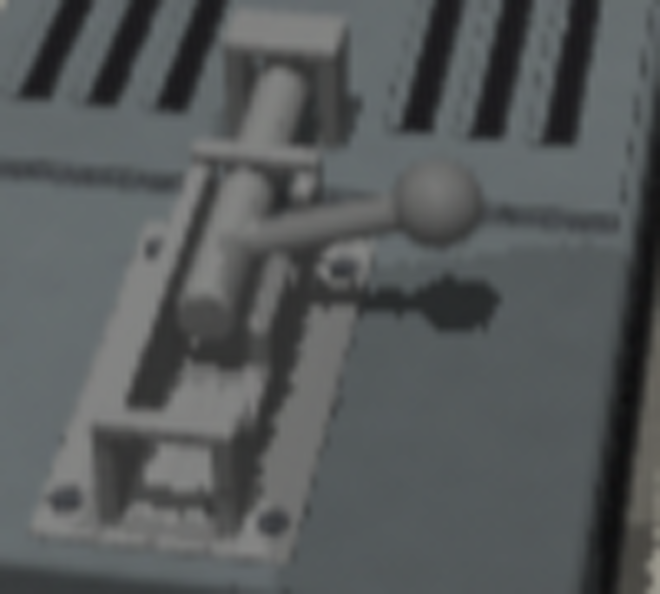

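```bash
python3 -c "
from rig import env
print(env.job_done())"
```

```text
the job is handed in; nothing more can be done
None
```

The battery box is bolted: I lifted the handle, slid the bolt across by about 46 mm, lowered the handle into the shut notch and let go. I handed the job in at about 10.3 s; no verdict was reported.

- **First attempt slipped:** With the tool kept upright, the pads slid off the knob and the handle only rose to about 0.16 rad while the bolt was still open. I let it fall back, gripped the knob again with more force and turned the gripper with the handle.
- **Second attempt held:** The handle came up to about 0.65 rad, and the bolt slid without the forces showing that it hit its stop.
- **Last picture:** The rod is through the keeper and the stem lies down in the shut notch. The knob is at the same height as at the start (115.4 mm against 115.9 mm) and about 46 mm further along. Where it shows in the picture fits a slide of about 42–46 mm with the handle down.
- **Other box:** Its knob was found at (536.8, −116.3, 91.0) against (538.0, −114.4, 90.1) at the start, which is within the measuring error, so it has not moved.
- **Arm:** It was clear of everything, with the wrist force under 1 N.
- **Reading that disagreed:** With the 18 mm knob in its grip, the gripper showed an opening of only about 14 to 15 mm. I took this as give in the pads.

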